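Turn the whetstone over in its holder

TASK

The stall's two-sided whetstone lies in its blue holder with the dark coarse face up. Turn it over so that the orange fine face is up, and lay it back flat in the holder, fully down between the two end stops and lined up with the holder. Never let it drop or topple, and leave the bowl and the jar where they are.

Things in the scene. Friction and masses are not known exactly. Their poses are not given: they have to be found in the camera images.
- stone: Loose two-layer whetstone: plain block 180 mm long (x), 60 wide (y), 24 thick (z), 0.4 to 0.6 kg, evenly heavy. Origin at its middle. +z side: dark grey coarse face; -z side: orange fine face. Starts in the holder, dark face up. Can be taken by its long sides (60 mm apart), which overhang the holder 8 mm each side; stands by itself on a 60 x 24 mm end if set upright on the counter.
- holder: Blue holder, fixed to the counter. Origin: middle of its underside on the counter; x along its length, z up. Level deck 44 mm wide (y), 40 mm above the counter; end stops 44 wide, 8 thick, rise 8 mm above the deck, inner faces at x = -95 and +95 mm: 5 mm to spare at each end of the stone. Nowhere wider than 46 mm; the counter is free for 160 mm on its robot side.
- holder_deck (a point): Centre of the top of the holder's deck, 40 mm above the counter; axes as the holder's. When the stone is home its middle is 12 mm above this point.
- bowl: Bystander: loose stainless steel bowl, 140 mm across, 62 mm high, origin at the centre of its underside. To be left alone.
- chilli_jar: Bystander: loose amber jar with a red cap, 68 mm across, 95 mm high, origin at the centre of its underside. To be left alone.
Not all that is in view belongs to the job. What is meant by the holder is not purple, and is the larger of those in its own colour. Leave any brown or yellow look-alike of the stone alone.

How it is judged (in metres and radians):
At the end, for the whole second after the job is handed in: The stone lies at rest in the holder with its orange face up, flat (within 3.5 degrees) on the deck between the stops (its middle 9 to 14.5 mm above the deck, within 8 mm of the holder's middle along and 10 mm across), its length along the holder within 7 degrees, either way round (angle between stone's own z axis and vertical above 3.08 rad and z of stone in the frame of holder_deck between 0.009 and 0.0145 m and x of stone in the frame of holder_deck between -0.008 and 0.008 m and y of stone in the frame of holder_deck between -0.01 and 0.01 m and angle between the x axis of stone and the x axis of holder, either way round below 0.12 rad and linear speed of stone below 0.02 m/s); the robot touches nothing.
It fails at once if the stone drops or topples: it moves faster than 0.6 m/s with no finger touching it (linear speed of stone above 0.6 m/s and contact force between the fingers and stone below 0.1 N).
It fails at once if the bowl is moved by more than 20 mm (distance of bowl from where it was at the start of the episode above 0.02 m).
It fails at once if the jar is moved by more than 20 mm (distance of chilli_jar from where it was at the start of the episode above 0.02 m).
It also fails if it takes over 54 s, if anything falls off the work surface, if the arm or the gripper's body presses on something with over 40 N, if the wrist force passes 120 N, or if a joint passes its speed limit or range.

ROBOT

A 6-joint arm with a two-finger parallel gripper is mounted at the origin on the work surface. World frame = base frame: x ahead of the robot, y to its left, z up, the work surface at z = 0. Lengths are in mm, angles in rad, forces in N, time in s.
With the tool pointing down it reaches from about 275 to 1000 mm from the base axis. Payload 8.4 kg.
Tool frame: the origin (TCP) lies on the mounting face of the last link; the fingertips stand 173 mm ahead of it and the grasp point (between the pads) lies 155 mm ahead of it; z points along the fingers, y is the line along which they close (so a half turn about z gives the same grasp; the last joint's range is limited). The gripper opens to 85 mm and grips with 20 to 120 N. Pads are 22 mm wide; open, the fingers measure 114 mm over their backs; the gripper's body (76 mm by 85 mm) begins 54 mm behind the grasp point. The pads swing forward as they close: fully open they stand 13 mm farther back than shut.
Start: joints at [-1.269, 0.353, 1.633, -0, 1.155, -0.002], TCP at [186.967, -596.383, 404.681] pointing down, gripper open.
Joint ranges: [-2.63, 2.63], [-0.92, 2.1], [0.06, 2.66], [-1.3, 4.44], [0, 2.69], [-3.02, 3.02]. Speed limits (rad/s): [2.22, 2.22, 2.79, 3.14, 3.14, 3.14].

INTERFACE

Orientations are given as [roll, pitch, yaw] about the fixed x, y, z axes, in that order (R = Rz(yaw) Ry(pitch) Rx(roll)).
In Python, from rig import r gives the robot as it stands.
- The arm moves only by the tool apply_moves, never from a script. Its argument "deltas" is a list of rows, each an object with "claw": the gripper command: -1 is fully open, 1 is shut, values between are in proportion; "delta_pos": the shift along the tool's x, y, z in cm, a list of three; "yaw": the turn about the tool's z in rad. In form: [{"claw": claw, "delta_pos": [tx, ty, tz], "yaw": yaw}, ...]. A call has 1 to 8 rows; each row shifts and turns the commanded pose from where the row before left it, along the tool's axes as they then stand; what a row does not reach is not made up. A row lasts 1/8 s, in which the tool goes at most 62.5 mm and 10.7 degrees, less where a joint would pass 70% of its speed; a pose out of reach is approached as far as the arm can. A call with a gripper value outside its range is refused whole. The fingers move at their own pace and stop on an object; "grip_force" is the grip in N (left out, the last holds). Time passes only in rows, so rows that do not move let the fingers close. It gives the time, the measured TCP pose, the force, the opening and the grip force at its end, in the units of the state.
- r.sense(): the state, without advancing time (a new reading comes with each control period).
- r.grab_frame(name): name is "scene" or "top" or "wrist"; returns a dict with "img" (384x512x3 uint8, blue, green, red), "z_map" (384x512 float32, mm along the optical axis (not along the pixel's ray), 0 where there is no reading), "fx", "fy", "cx", "cy" (pixels), "dist" ([k1, k2, p1, p2, k3] as OpenCV has them; the pictures are not rectified), "eye" and "rotation" of the camera in the world; the wrist camera has in their place "T_tool_cam" (4x4, takes a point from camera to tool coordinates, whose origin is the TCP and whose axes are the flange's). Camera axes: x right, y up, looking along -z (the intrinsics and any distortion apply to the point x, -y, -z); pixel columns grow to the right and rows downward; lengths in mm; the calibration is good to about 2 mm. A picture is of the moment at which its call begins: read the wrist's pose just before it.
- r.sign_off(): hands the job in; it is judged then, once.
The state is a dict: "clock": time; "qpos": joint angles; "qvel": joint speeds; "joint_efforts": joint torques, N m; "eef_pos": TCP position; "tcp_rot": TCP orientation; "contact_force": force on the tool from outside, world axes, zero at the start; "wrist_torque": the same for the moment, N m; "opening": opening from 0.0 (shut) to 1.0 (fully open); "grasp_force": force on a finger pad.
Only numpy, scipy, OpenCV 4.12 (cv2) and the standard library are available. Lean on these libraries where they do the work, as an engineer would, in place of code of your own. Each camera call takes 0.05 s, during which the arm holds its last target. There are 200 camera calls.

## Working session

There is one attempt and no reset: what is moved stays moved. The work goes in short steps, Python scripts to look and compute and a tool call to move; the robot and the scene stay as the last step left them, time stands still between calls to the robot, and variables do not carry over. Pictures are saved under pics/ and viewed, at most 10 in all, crops included, and the job is handed in when it is done.

Besides the shell and the picture viewer there is one more tool, called after "Emit:" by a JSON object that holds its "op" and its "data", one argument or row to a line. apply_moves: Moves the arm, as the interface text tells. Its arguments: {"type":"object","properties":{"deltas":{"type":"array"},"grip_force":{"type":"number"}},"required":["deltas"]}

```bash
ls; mkdir -p pics; cat > h.py <<'E'
import numpy as np, cv2
from rig import r
def ray(f,uv,Twc=None):
    K=np.array([[f['fx'],0,f['cx']],[0,f['fy'],f['cy']],[0,0,1.]])
    p=cv2.undistortPoints(np.array(uv,float).reshape(-1,1,2),K,np.array(f['dist'],float)).reshape(-1,2)
    d=np.c_[p[:,0],-p[:,1],-np.ones(len(p))]
    if Twc is None: R=np.array(f['rotation']);e=np.array(f['eye'])
    else: R=Twc[:3,:3];e=Twc[:3,3]
    return e,d@R.T   # d scaled: depth*d
def depthpts(f,uv,Twc=None):
    e,d=ray(f,uv,Twc); uv=np.array(uv,int).reshape(-1,2)
    return e+d*f['z_map'][uv[:,1],uv[:,0]][:,None]
def plane(f,uv,z,Twc=None):
    e,d=ray(f,uv,Twc); return e+d*((z-e[2])/d[:,2])[:,None]
E
python3 - <<'E'
from h import *
s=r.sense();print({k:np.round(v,3) for k,v in s.items()})
for n in("scene","top","wrist"):
    f=r.grab_frame(n);cv2.imwrite(f"pics/{n}0.png",f['img']);np.save(f"pics/{n}0.npy",f,allow_pickle=True)
    print(n,f['fx'],f['cx'],f['cy'],f.get('eye'),f.get('rotation'),f.get('T_tool_cam'),f['dist'])
E
```

```text
pics
{'clock': np.float64(0.0), 'qpos': array([-1.269,  0.354,  1.634,  0.   ,  1.155, -0.002]), 'qvel': array([ 0.002, -0.001,  0.001,  0.001,  0.001, -0.   ]), 'joint_efforts': array([-3.0000e-03, -6.0525e+01, -3.4208e+01, -0.0000e+00,  9.0000e-03,
        0.0000e+00]), 'eef_pos': array([ 186.894, -596.142,  403.958]), 'tcp_rot': array([-3.14 , -0.   ,  0.304]), 'contact_force': array([ 0.671,  0.111, -0.06 ]), 'wrist_torque': array([-0.047, -0.026,  0.034]), 'grasp_force': np.float64(0.0), 'opening': np.float64(1.002)}
scene 414.26075565520694 258.46906530064 193.59245501083134 [1333.72302815    8.44793146  733.03805086] [ 0.87800462 -0.01740058  1.59365999] None [-0.00084168  0.          0.          0.          0.        ]
top 382.31795905555816 263.2174047975388 192.57610895294027 [ 360.40228029    6.66280222 1019.87063439] [ 0.19094112 -0.01008341 -1.59322269] None [0.02244578 0.         0.         0.         0.        ]
wrist 266.63842412657294 259.87980733425013 190.62139053015852 None None [[-7.57537701e-04  9.56419912e-01  2.91993796e-01  7.43096761e+01]
 [ 9.99998885e-01  3.48811014e-04  1.45183584e-03  1.42885848e-01]
 [ 1.28671405e-03  2.91994571e-01 -9.56419111e-01  3.11795999e+01]
 [ 0.00000000e+00  0.00000000e+00  0.00000000e+00  1.00000000e+00]] [-0.05835558  0.          0.          0.          0.        ]
```

View pics/top0.png

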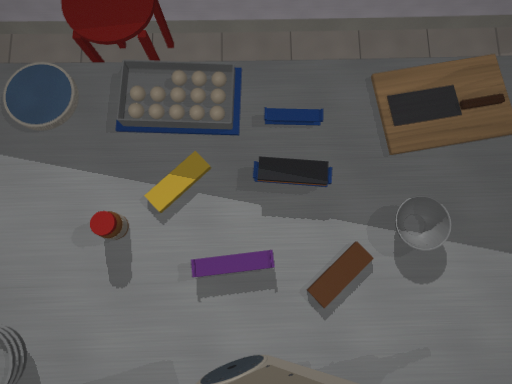

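View pics/scene0.png

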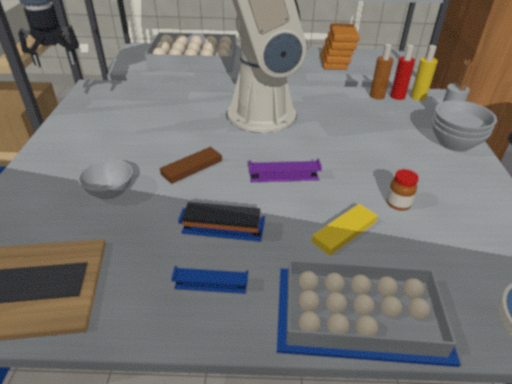

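The top view shows the stone, dark face up, in the larger blue holder at about (293,171). The smaller blue decoy is at (293,116), the purple one at (232,264), the yellow block at (178,182), the brown block at (340,275), the jar at (106,225) and the bowl at (423,223). The scene view agrees, with the stone at (221,217) and its holder below it.

```bash
cat >> h.py <<'E'
from scipy.spatial.transform import Rotation as Ro
def cam(f):
    T=np.eye(4);T[:3,:3]=Ro.from_euler('xyz',np.ravel(f['rotation'])).as_matrix() if np.size(f['rotation'])==3 else f['rotation'];T[:3,3]=f['eye'];return T
def tool(s):
    T=np.eye(4);T[:3,:3]=Ro.from_euler('xyz',s['tcp_rot']).as_matrix();T[:3,3]=s['eef_pos'];return T
def rect(mask,seed):
    n,l,st,c=cv2.connectedComponentsWithStats(mask.astype(np.uint8))
    ok=[i for i in range(1,n) if st[i,4]>60]; i=min(ok,key=lambda i:np.hypot(*(c[i]-seed)))
    m=(l==i); cs,_=cv2.findContours(m.astype(np.uint8),0,1); k=max(cs,key=cv2.contourArea)
    return m,cv2.boxPoints(cv2.minAreaRect(k)),c[i]
E
python3 - <<'E'
from h import *
for n,seed in(("top",(293,171)),("scene",(221,215))):
    f=np.load(f"pics/{n}0.npy",allow_pickle=True).item();T=cam(f);hsv=cv2.cvtColor(f['img'],cv2.COLOR_BGR2HSV)
    u,v=np.meshgrid(np.arange(512),np.arange(384));near=np.hypot(u-seed[0],v-seed[1])<60
    dark=(f['img'].max(2)<60)&near
    m,b,c=rect(dark,seed)
    m2=cv2.erode(m.astype(np.uint8),np.ones((3,3)))>0
    P=depthpts(f,np.c_[u[m2],v[m2]],T);z=np.median(P[:,2])
    print(n,'dark',m.sum(),c,b.tolist(),'z',z,P[:,2].std(),'cen',np.median(P,0))
    C=plane(f,b,z,T);print(C.round(1).tolist(),C.mean(0))
    print('sides',np.linalg.norm(np.diff(C,axis=0),axis=1),'cen ray on z=64',plane(f,[c],64,T))
    blue=(hsv[...,0]>100)&(hsv[...,0]<130)&(hsv[...,1]>150)&(np.hypot(u-seed[0],v-seed[1])<60)
    P=depthpts(f,np.c_[u[blue],v[blue]],T);
    for lo,hi in((44,52),(36,43),(-5,30)):
        q=P[(P[:,2]>lo)&(P[:,2]<hi)]
        if len(q): print('blue',lo,len(q),q.min(0).round(),q.max(0).round())
E
```

```text
top dark 1651 [292.78437311 170.38522108] [[257.0304260253906, 180.57359313964844], [258.7817077636719, 156.0558319091797], [328.5685119628906, 161.0406036376953], [326.8172302246094, 185.55836486816406]] z 64.43903297779781 66.29204511528684 cen [601.5741293  -84.32459009  64.43903298]
[[576.4, 8.0, 64.4], [641.5, 2.2, 64.4], [624.5, -178.2, 64.4], [559.8, -170.1, 64.4]] [600.54989263 -84.51017802  64.43903298]
sides [ 65.28179688 181.17489879  65.22769311] cen ray on z=64 [[601.58513793 -84.60603957  64.        ]]
blue 44 74 [ 573. -187.   44.] [631.  18.  52.]
blue 36 45 [ 571. -180.   36.] [773.  13.  43.]
blue -5 268 [ 571. -176.    1.] [777.  14.  30.]
scene dark 1302 [220.69354839 215.29032258] [[181.76766967773438, 220.51702880859375], [183.47430419921875, 202.02841186523438], [259.19830322265625, 209.018310546875], [257.4916687011719, 227.50692749023438]] z 64.05443293609369 46.86418229103269 cen [615.01328542 -90.92322949  64.05443294]
[[633.8, -175.0, 64.1], [568.1, -181.7, 64.1], [585.9, 4.8, 64.1], [649.9, 2.2, 64.1]] [609.42787941 -87.44689853  64.05443294]
sides [ 66.05516397 187.32816474  63.97215814] cen ray on z=64 [[612.05302258 -86.10215272  64.        ]]
blue 44 56 [ 577. -187.   44.] [634.  15.  51.]
blue 36 16 [ 599. -187.   37.] [633.  10.  43.]
blue -5 509 [ 600. -184.    2.] [761.  11.  30.]
```

Emit:
{"op": "apply_moves", "data": {
  "deltas": [
    {"claw": -1, "delta_pos": [0, 0, 0], "yaw": -0.167},
    {"claw": -1, "delta_pos": [0, 0, 0], "yaw": -0.167},
    {"claw": -1, "delta_pos": [0, 0, 0], "yaw": -0.167},
    {"claw": -1, "delta_pos": [0, 0, 0], "yaw": -0.167},
    {"claw": -1, "delta_pos": [0, 0, 0], "yaw": -0.167},
    {"claw": -1, "delta_pos": [0, 0, 0], "yaw": -0.167},
    {"claw": -1, "delta_pos": [0, 0, 0], "yaw": -0.167},
    {"claw": -1, "delta_pos": [0, 0, 0], "yaw": 0}
  ],
  "grip_force": 25
}}

```text
clock: 1.15
eef_pos: [187.0, -596.3, 404.4]
tcp_rot: [-3.141, -0.0, 1.472]
contact_force: [-0.3, -0.4, 0.3]
opening: 0.999
grasp_force: 0.0
```

Emit:
{"op": "apply_moves", "data": {
  "deltas": [
    {"claw": -1, "delta_pos": [4.2, 2.4, 0.5], "yaw": 0},
    {"claw": -1, "delta_pos": [4.2, 2.4, 0.5], "yaw": 0},
    {"claw": -1, "delta_pos": [4.2, 2.4, 0.5], "yaw": 0},
    {"claw": -1, "delta_pos": [4.2, 2.4, 0.5], "yaw": 0},
    {"claw": -1, "delta_pos": [4.2, 2.4, 0.5], "yaw": 0},
    {"claw": -1, "delta_pos": [4.2, 2.4, 0.5], "yaw": 0},
    {"claw": -1, "delta_pos": [4.2, 2.4, 0.5], "yaw": 0},
    {"claw": -1, "delta_pos": [4.2, 2.4, 0.5], "yaw": 0}
  ]
}}

```text
clock: 2.15
eef_pos: [411.6, -279.4, 364.6]
tcp_rot: [3.141, 0.0, 1.468]
contact_force: [1.2, 0.1, 0.2]
opening: 1.0
grasp_force: 0.0
```

Emit:
{"op": "apply_moves", "data": {
  "deltas": [
    {"claw": -1, "delta_pos": [4.2, 2.4, 0.5], "yaw": 0},
    {"claw": -1, "delta_pos": [4.2, 2.4, 0.5], "yaw": 0},
    {"claw": -1, "delta_pos": [4.2, 2.4, 0.5], "yaw": 0},
    {"claw": -1, "delta_pos": [4.2, 2.4, 0.5], "yaw": 0},
    {"claw": -1, "delta_pos": [4.2, 2.4, 0.5], "yaw": 0},
    {"claw": -1, "delta_pos": [0, 0, 0], "yaw": 0},
    {"claw": -1, "delta_pos": [0, 0, 0], "yaw": 0}
  ]
}}

```text
clock: 3.02
eef_pos: [550.6, -83.6, 339.5]
tcp_rot: [-3.141, 0.0, 1.471]
contact_force: [0.1, -0.3, -0.6]
opening: 1.0
grasp_force: 0.0
```

```bash
cat > look.py <<'E'
from h import *
import sys
s=r.sense();f=r.grab_frame("wrist");T=tool(s)@np.array(f['T_tool_cam']);cv2.imwrite(f"pics/{sys.argv[1]}.png",f['img']);np.save(f"pics/{sys.argv[1]}.npy",(s,f),allow_pickle=True)
print(s['clock'],s['eef_pos'],s['tcp_rot'])
u,v=np.meshgrid(np.arange(512),np.arange(384))
P=depthpts(f,np.c_[u.ravel(),v.ravel()],T).reshape(384,512,3)
near=(abs(P[...,0]-601)<70)&(abs(P[...,1]+85)<130)
dark=(f['img'].max(2)<70)&near&(abs(P[...,2]-64)<6)
q=P[dark];print('dark',len(q),'z',np.median(q[:,2]))
c,wh,a=cv2.minAreaRect(q[:,:2].astype(np.float32));print('stone',c,wh,a)
hsv=cv2.cvtColor(f['img'],cv2.COLOR_BGR2HSV)
b=(hsv[...,0]>100)&(hsv[...,0]<130)&(hsv[...,1]>130)&near&(abs(P[...,2]-46)<8)
q=P[b];print('holder',len(q),cv2.minAreaRect(q[:,:2].astype(np.float32)),q[:,2].min(),q[:,2].max())
E
python3 look.py w1
```

```text
3.025 [550.58580506 -83.59423261 339.45797808] [-3.14076901e+00  2.56259206e-04  1.47113986e+00]
dark 10802 z 63.50073027935689
stone (601.9671020507812, -85.66722106933594) (178.38746643066406, 60.079708099365234) 84.54206085205078
holder 566 ((600.363525390625, -85.48192596435547), (203.6189727783203, 43.24081039428711), 84.01705169677734) 38.182957032183594 50.07133196657446
```

View pics/w1.png

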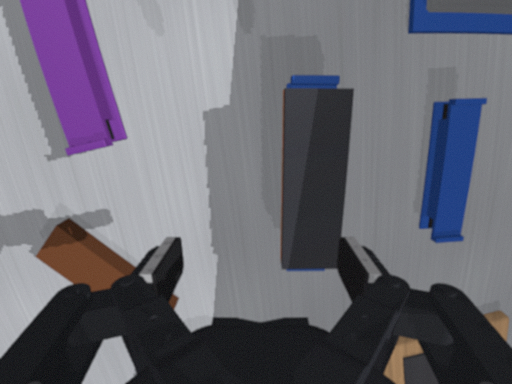

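The wrist view shows the stone at about (315,180) with both stops visible at its ends. The measured sizes (178 x 60 and 204 x 43 mm) match the text. Next I go over the +y end and descend.

Emit:
{"op": "apply_moves", "data": {
  "deltas": [
    {"claw": -1, "delta_pos": [3.9, 2.57, 1.5], "yaw": 0},
    {"claw": -1, "delta_pos": [3.9, 2.57, 1.5], "yaw": 0},
    {"claw": -1, "delta_pos": [0, 0, 3.5], "yaw": 0},
    {"claw": -1, "delta_pos": [0, 0, 3.5], "yaw": 0},
    {"claw": -1, "delta_pos": [0, 0, 3.4], "yaw": 0},
    {"claw": -1, "delta_pos": [0, 0, 0], "yaw": 0},
    {"claw": -1, "delta_pos": [0, 0, 0], "yaw": 0}
  ]
}}

```text
clock: 3.95
eef_pos: [610.0, -11.7, 206.9]
tcp_rot: [3.14, -0.0, 1.471]
contact_force: [0.8, 0.2, -0.5]
opening: 1.0
grasp_force: 0.0
```

Emit:
{"op": "apply_moves", "data": {
  "deltas": [
    {"claw": 0.2, "delta_pos": [0, 0, 0], "yaw": 0},
    {"claw": 0.4, "delta_pos": [0, 0, 0], "yaw": 0},
    {"claw": 0.6, "delta_pos": [0, 0, 0], "yaw": 0},
    {"claw": 1, "delta_pos": [0, 0, 0], "yaw": 0},
    {"claw": 1, "delta_pos": [0, 0, 0], "yaw": 0}
  ],
  "grip_force": 25
}}

```text
clock: 4.58
eef_pos: [610.1, -11.1, 207.3]
tcp_rot: [3.14, 0.0, 1.472]
contact_force: [-2.0, -2.3, 6.0]
opening: 0.697
grasp_force: 27.1
```

```bash
python3 -c "
from h import *
s=r.sense();print({k:np.round(v,2) for k,v in s.items()})
f=r.grab_frame('top');cv2.imwrite('pics/top1.png',cv2.resize(f['img'][100:260,200:400],None,fx=3,fy=3))"
```

```text
{'clock': np.float64(4.58), 'qpos': array([-0.02,  0.57,  1.8 , -0.  ,  0.77,  0.08]), 'qvel': array([-0.,  0., -0.,  0.,  0.,  0.]), 'joint_efforts': array([  1.06, -61.84, -23.43,   0.18,  -0.55,  -0.18]), 'eef_pos': array([610.13, -11.1 , 207.32]), 'tcp_rot': array([3.14, 0.  , 1.47]), 'contact_force': array([-2.04, -2.27,  5.99]), 'wrist_torque': array([-0.23,  0.3 , -0.12]), 'grasp_force': np.float64(27.12), 'opening': np.float64(0.7)}
```

Emit:
{"op": "apply_moves", "data": {
  "deltas": [
    {"claw": 1, "delta_pos": [0, 0, -0.7], "yaw": 0},
    {"claw": 1, "delta_pos": [0, 0, -0.7], "yaw": 0},
    {"claw": 1, "delta_pos": [0, 0, -0.7], "yaw": 0},
    {"claw": 1, "delta_pos": [0, 0, -0.7], "yaw": 0},
    {"claw": 1, "delta_pos": [0, 0, -0.7], "yaw": 0},
    {"claw": 1, "delta_pos": [0, 0, -0.7], "yaw": 0}
  ]
}}

```text
clock: 5.38
eef_pos: [609.7, -10.9, 248.1]
tcp_rot: [-3.142, -0.0, 1.473]
contact_force: [-0.1, -0.5, -5.3]
opening: 0.7
grasp_force: 28.3
```

```bash
cat > st.py <<'E'
# stone state from scene camera: points near holder line expressed as (s along holder, t across, z)
from h import *
import sys
s=r.sense();print({k:np.round(s[k],2) for k in('clock','eef_pos','contact_force','opening','grasp_force')})
a=np.deg2rad(84.2);U=np.array([np.cos(a),np.sin(a)]);V=np.array([U[1],-U[0]]);H=np.array([600.8,-85.5])
print('tcp s,t',(s['eef_pos'][:2]-H)@U,(s['eef_pos'][:2]-H)@V)
f=r.grab_frame("scene");T=cam(f)
u,v=np.meshgrid(np.arange(512),np.arange(384))
P=depthpts(f,np.c_[u.ravel(),v.ravel()],T).reshape(384,512,3)
S=(P[...,:2]-H)@U;t=(P[...,:2]-H)@V;z=P[...,2]
hsv=cv2.cvtColor(f['img'],cv2.COLOR_BGR2HSV)
for n,m in(('orange',(hsv[...,0]<18)&(hsv[...,1]>140)),('dark',f['img'].max(2)<70)):
    m=m&(abs(t)<38)&(abs(S)<200)&(z>42)&(z<s['eef_pos'][2]-120)
    if m.sum()>20:
        q=np.c_[S[m],z[m]].astype(np.float32);R=cv2.minAreaRect(q);print(n,m.sum(),cv2.boxPoints(R).round().tolist(),'t',np.percentile(t[m],[2,98]).round(1))
cv2.imwrite(f"pics/{sys.argv[1]}.png",cv2.resize(f['img'][60:280,120:340],None,fx=2.5,fy=2.5))
E
python3 st.py s1
```

```text
{'clock': np.float64(5.38), 'eef_pos': array([609.66, -10.92, 248.14]), 'contact_force': array([-0.1 , -0.54, -5.31]), 'opening': np.float64(0.7), 'grasp_force': np.float64(28.29)}
tcp s,t 75.09402775508698 1.2821467733795553
orange 219 [[-83.0, 55.0], [-79.0, 40.0], [94.0, 86.0], [90.0, 100.0]] t [ 8.  33.3]
dark 1090 [[-86.0, 65.0], [-78.0, 41.0], [96.0, 103.0], [87.0, 126.0]] t [-23.3  32.3]
```

View pics/s1.png

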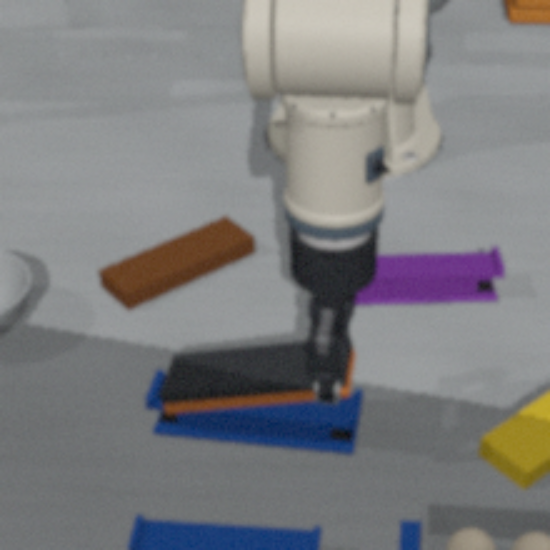

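The crop shows the stone pivoting in the pads by about 14°, with its far end still on the deck at about (165,410). I continue straight up.

Emit:
{"op": "apply_moves", "data": {
  "deltas": [
    {"claw": 1, "delta_pos": [0, 0, -0.8], "yaw": 0},
    {"claw": 1, "delta_pos": [0, 0, -0.8], "yaw": 0},
    {"claw": 1, "delta_pos": [0, 0, -0.8], "yaw": 0},
    {"claw": 1, "delta_pos": [0, 0, -0.8], "yaw": 0},
    {"claw": 1, "delta_pos": [0, 0, -0.8], "yaw": 0},
    {"claw": 1, "delta_pos": [0, 0, -0.8], "yaw": 0},
    {"claw": 1, "delta_pos": [0, 0, -0.8], "yaw": 0},
    {"claw": 1, "delta_pos": [0, 0, -0.8], "yaw": 0}
  ]
}}

```text
clock: 6.42
eef_pos: [609.7, -10.9, 312.2]
tcp_rot: [-3.142, 0.0, 1.473]
contact_force: [0.7, -0.0, -5.5]
opening: 0.699
grasp_force: 28.6
```

Emit:
{"op": "apply_moves", "data": {
  "deltas": [
    {"claw": 1, "delta_pos": [0, 0, -0.8], "yaw": 0},
    {"claw": 1, "delta_pos": [0, 0, -0.8], "yaw": 0},
    {"claw": 1, "delta_pos": [0, 0, -0.8], "yaw": 0},
    {"claw": 1, "delta_pos": [0, 0, -0.8], "yaw": 0},
    {"claw": 1, "delta_pos": [0, 0, -0.8], "yaw": 0},
    {"claw": 1, "delta_pos": [0, 0, 0], "yaw": 0}
  ]
}}

```text
clock: 7.18
eef_pos: [609.9, -10.9, 352.5]
tcp_rot: [3.14, -0.0, 1.473]
contact_force: [1.1, 0.1, -5.7]
opening: 0.699
grasp_force: 28.6
```

```bash
python3 st.py s2
```

```text
{'clock': np.float64(7.18), 'eef_pos': array([609.94, -10.94, 352.52]), 'contact_force': array([ 1.11,  0.1 , -5.74]), 'opening': np.float64(0.7), 'grasp_force': np.float64(28.63)}
tcp s,t 75.10463182607289 1.553818160548084
orange 292 [[-63.0, 116.0], [-57.0, 105.0], [98.0, 196.0], [92.0, 207.0]] t [-15.   34.1]
dark 901 [[-69.0, 126.0], [-58.0, 109.0], [100.0, 214.0], [88.0, 231.0]] t [-21.5  32.8]
```

View pics/s2.png

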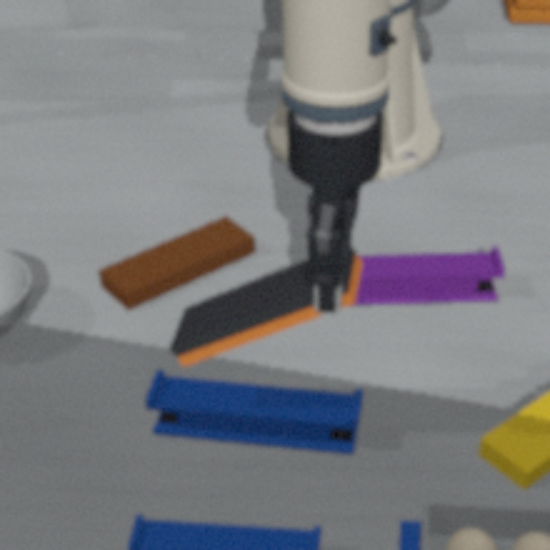

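The stone hangs about 31° nose-down, held by pad friction, with its low corner at about (180,360). I'll use the -y stop to push the low end further round in a controlled way.

Emit:
{"op": "apply_moves", "data": {
  "deltas": [
    {"claw": 1, "delta_pos": [-0.8, 0, 2.0], "yaw": 0},
    {"claw": 1, "delta_pos": [-0.8, 0, 2.0], "yaw": 0},
    {"claw": 1, "delta_pos": [-0.8, 0, 2.0], "yaw": 0},
    {"claw": 1, "delta_pos": [-0.7, 0, 0], "yaw": 0},
    {"claw": 1, "delta_pos": [-1.23, 0, -1.5], "yaw": 0},
    {"claw": 1, "delta_pos": [-1.23, 0, -1.5], "yaw": 0},
    {"claw": 1, "delta_pos": [0, 0, 0], "yaw": 0}
  ],
  "grip_force": 22
}}

```text
clock: 8.1
eef_pos: [604.9, -67.5, 324.5]
tcp_rot: [3.137, 0.0, 1.472]
contact_force: [-0.0, -0.7, -5.8]
opening: 0.696
grasp_force: 28.7
```

```bash
python3 st.py s3
```

```text
{'clock': np.float64(8.1), 'eef_pos': array([604.93, -67.49, 324.49]), 'contact_force': array([-0.04, -0.69, -5.81]), 'opening': np.float64(0.7), 'grasp_force': np.float64(28.71)}
tcp s,t 18.33153028490993 2.293708009852088
orange 275 [[-110.0, 75.0], [-102.0, 64.0], [42.0, 170.0], [34.0, 180.0]] t [-14.8  35. ]
dark 768 [[-124.0, 89.0], [-112.0, 73.0], [40.0, 185.0], [28.0, 201.0]] t [-21.5  34.3]
```

Emit:
{"op": "apply_moves", "data": {
  "deltas": [
    {"claw": 1, "delta_pos": [0.5, 0, -1.3], "yaw": 0},
    {"claw": 1, "delta_pos": [2.5, 0, -1.2], "yaw": 0},
    {"claw": 1, "delta_pos": [4.0, 0, 0], "yaw": 0},
    {"claw": 1, "delta_pos": [4.0, 0, 0], "yaw": 0},
    {"claw": 1, "delta_pos": [4.0, 0, 0], "yaw": 0},
    {"claw": 1, "delta_pos": [4.0, 0, 0], "yaw": 0},
    {"claw": 1, "delta_pos": [3.0, 0, 0], "yaw": 0},
    {"claw": 1, "delta_pos": [2.0, 0, 0], "yaw": 0}
  ]
}}

```text
clock: 9.15
eef_pos: [627.5, 174.7, 347.0]
tcp_rot: [3.142, -0.0, 1.474]
contact_force: [0.2, -1.1, -4.8]
opening: 0.701
grasp_force: 28.7
```

Emit:
{"op": "apply_moves", "data": {
  "deltas": [
    {"claw": 1, "delta_pos": [0, 0, 1.8], "yaw": 0},
    {"claw": 1, "delta_pos": [0, 0, 1.8], "yaw": 0},
    {"claw": 1, "delta_pos": [0, 0, 1.4], "yaw": 0},
    {"claw": 1, "delta_pos": [0, 0, 0], "yaw": 0}
  ]
}}

```text
clock: 9.65
eef_pos: [627.1, 171.6, 294.7]
tcp_rot: [-3.138, 0.001, 1.472]
contact_force: [-0.9, 0.0, -5.2]
opening: 0.696
grasp_force: 28.7
```

```bash
sed -i 's/abs(S)<200/abs(S)<320/; s/(z>42)/(z>3)/; s/140)),/140)\&(S>-400)),/; s/120:340/120:400/; s/fx=2.5,fy=2.5/fx=2.2,fy=2.2/' st.py; python3 st.py s4
```

```text
{'clock': np.float64(9.65), 'eef_pos': array([627.14, 171.62, 294.69]), 'contact_force': array([-0.89,  0.  , -5.16]), 'opening': np.float64(0.7), 'grasp_force': np.float64(28.69)}
tcp s,t 258.4670446479656 0.2248638959264296
orange 224 [[137.0, 37.0], [145.0, 26.0], [282.0, 139.0], [274.0, 149.0]] t [26.4 32. ]
dark 1132 [[-95.0, 10.0], [-59.0, -66.0], [285.0, 98.0], [248.0, 175.0]] t [-26.2  30.8]
```

View pics/s4.png

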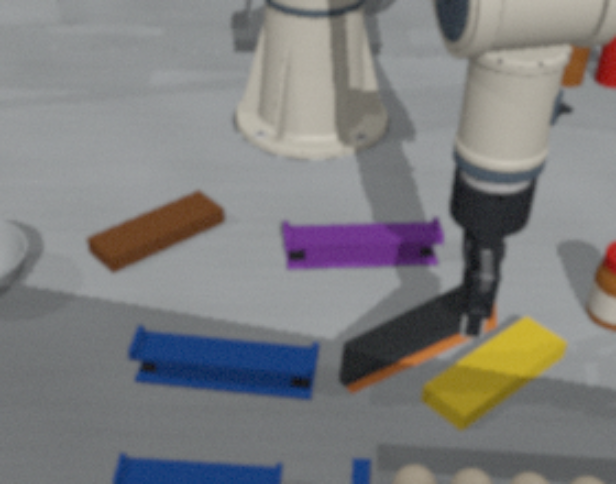

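The crop shows the stone clear beyond the holder's +y end, low corner at about (350,385) and the stop's outer face at about (312,365). I push the low corner against that outer face and arc upward.

Emit:
{"op": "apply_moves", "data": {
  "deltas": [
    {"claw": 1, "delta_pos": [-1.0, 0, 0.8], "yaw": 0},
    {"claw": 1, "delta_pos": [-1.1, 0, 0], "yaw": 0},
    {"claw": 1, "delta_pos": [-1.0, 0, -1.1], "yaw": 0},
    {"claw": 1, "delta_pos": [-1.0, 0, -1.1], "yaw": 0},
    {"claw": 1, "delta_pos": [-1.1, 0, -0.9], "yaw": 0},
    {"claw": 1, "delta_pos": [-1.1, 0, -0.9], "yaw": 0},
    {"claw": 1, "delta_pos": [0, 0, 0], "yaw": 0}
  ]
}}

```text
clock: 10.58
eef_pos: [621.7, 109.0, 329.8]
tcp_rot: [3.14, -0.0, 1.472]
contact_force: [0.4, -0.6, -6.1]
opening: 0.695
grasp_force: 28.9
```

```bash
python3 st.py s5
```

```text
{'clock': np.float64(10.58), 'eef_pos': array([621.73, 108.97, 329.78]), 'contact_force': array([ 0.42, -0.57, -6.07]), 'opening': np.float64(0.7), 'grasp_force': np.float64(28.88)}
tcp s,t 195.58481410618822 1.1727612147410558
orange 281 [[113.0, 41.0], [123.0, 33.0], [222.0, 182.0], [211.0, 189.0]] t [-11.6  33.4]
dark 774 [[-98.0, 9.0], [-50.0, -74.0], [231.0, 86.0], [184.0, 169.0]] t [-23.3  32.8]
```

Working: the stone is now at about 57°. I continue to vertical and past it.

Emit:
{"op": "apply_moves", "data": {
  "deltas": [
    {"claw": 1, "delta_pos": [-1.3, 0, -0.65], "yaw": 0},
    {"claw": 1, "delta_pos": [-1.3, 0, -0.65], "yaw": 0},
    {"claw": 1, "delta_pos": [-1.3, 0, -0.6], "yaw": 0},
    {"claw": 1, "delta_pos": [-1.4, 0, -0.4], "yaw": 0},
    {"claw": 1, "delta_pos": [-1.4, 0, -0.3], "yaw": 0},
    {"claw": 1, "delta_pos": [-1.4, 0, -0.1], "yaw": 0},
    {"claw": 1, "delta_pos": [0, 0, 0], "yaw": 0}
  ]
}}

```text
clock: 11.5
eef_pos: [613.6, 28.0, 355.8]
tcp_rot: [3.141, 0.001, 1.472]
contact_force: [1.1, 0.2, -5.3]
opening: 0.7
grasp_force: 29.3
```

```bash
python3 st.py s6
```

```text
{'clock': np.float64(11.5), 'eef_pos': array([613.59,  28.04, 355.75]), 'contact_force': array([ 1.12,  0.24, -5.32]), 'opening': np.float64(0.7), 'grasp_force': np.float64(29.32)}
tcp s,t 114.2521421382747 1.2501354576350032
orange 358 [[113.0, 43.0], [125.0, 42.0], [137.0, 220.0], [125.0, 221.0]] t [-16.2  32.8]
dark 211 [[-97.0, 9.0], [-21.0, -87.0], [195.0, 84.0], [119.0, 180.0]] t [-1.3 32.6]
```

View pics/s6.png

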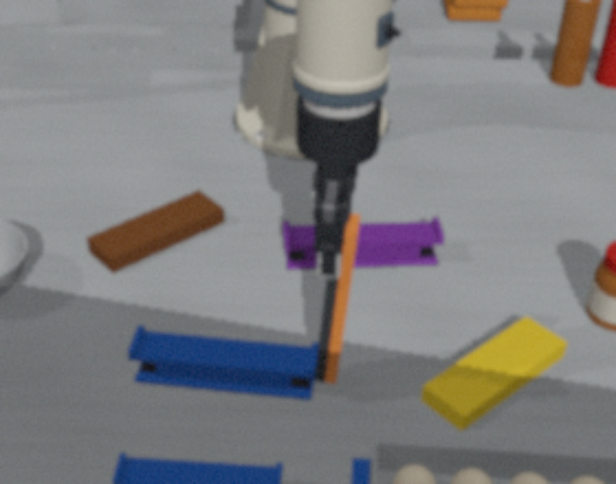

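Emit:
{"op": "apply_moves", "data": {
  "deltas": [
    {"claw": 1, "delta_pos": [-1.2, 0, 0.5], "yaw": 0},
    {"claw": 1, "delta_pos": [-1.2, 0, 0.3], "yaw": 0},
    {"claw": 1, "delta_pos": [-1.25, 0, 0.3], "yaw": 0},
    {"claw": 1, "delta_pos": [-1.15, 0, 0.45], "yaw": 0},
    {"claw": 1, "delta_pos": [-1.15, 0, 0.45], "yaw": 0},
    {"claw": 1, "delta_pos": [-1.15, 0, 0.45], "yaw": 0},
    {"claw": 1, "delta_pos": [0, 0, 0], "yaw": 0}
  ]
}}

```text
clock: 12.42
eef_pos: [606.6, -42.3, 330.8]
tcp_rot: [-3.141, 0.0, 1.472]
contact_force: [0.4, 1.9, -2.5]
opening: 0.694
grasp_force: 30.8
```

```bash
python3 st.py s7
```

```text
{'clock': np.float64(12.42), 'eef_pos': array([606.59, -42.34, 330.83]), 'contact_force': array([ 0.35,  1.86, -2.5 ]), 'opening': np.float64(0.69), 'grasp_force': np.float64(30.79)}
tcp s,t 43.52171642840037 1.3953244551585253
orange 992 [[45.0, 205.0], [118.0, 33.0], [134.0, 39.0], [60.0, 211.0]] t [-21.4  32.6]
dark 223 [[-96.0, 7.0], [32.0, -87.0], [181.0, 117.0], [54.0, 211.0]] t [-4.8 32.4]
```

At 113°, past vertical with the orange face coming up. Continuing, then firming the grip.

Emit:
{"op": "apply_moves", "data": {
  "deltas": [
    {"claw": 1, "delta_pos": [-1.0, 0, 0.7], "yaw": 0},
    {"claw": 1, "delta_pos": [-1.0, 0, 0.8], "yaw": 0},
    {"claw": 1, "delta_pos": [-0.9, 0, 0.8], "yaw": 0},
    {"claw": 1, "delta_pos": [-0.3, 0, 0.5], "yaw": 0},
    {"claw": 1, "delta_pos": [0, 0, 0], "yaw": 0}
  ]
}}

```text
clock: 13.1
eef_pos: [603.4, -73.5, 302.6]
tcp_rot: [-3.141, -0.0, 1.472]
contact_force: [0.9, 1.6, -2.7]
opening: 0.701
grasp_force: 31.8
```

Emit:
{"op": "apply_moves", "data": {
  "deltas": [
    {"claw": 1, "delta_pos": [0, 0, 0], "yaw": 0},
    {"claw": 1, "delta_pos": [0, 0, 0], "yaw": 0}
  ],
  "grip_force": 70
}}

```text
clock: 13.35
eef_pos: [603.4, -72.9, 303.1]
tcp_rot: [-3.141, -0.0, 1.473]
contact_force: [1.5, 3.6, -3.7]
opening: 0.691
grasp_force: 75.8
```

```bash
python3 st.py s8
```

```text
{'clock': np.float64(13.35), 'eef_pos': array([603.44, -72.9 , 303.09]), 'contact_force': array([ 1.51,  3.64, -3.68]), 'opening': np.float64(0.69), 'grasp_force': np.float64(75.76)}
tcp s,t 12.800711766581335 1.350645525376122
orange 1256 [[15.0, 169.0], [129.0, 28.0], [143.0, 40.0], [29.0, 180.0]] t [-23.5  32.6]
dark 237 [[-139.0, 66.0], [-32.0, -84.0], [130.0, 30.0], [23.0, 181.0]] t [-27.   33.1]
```

View pics/s8.png

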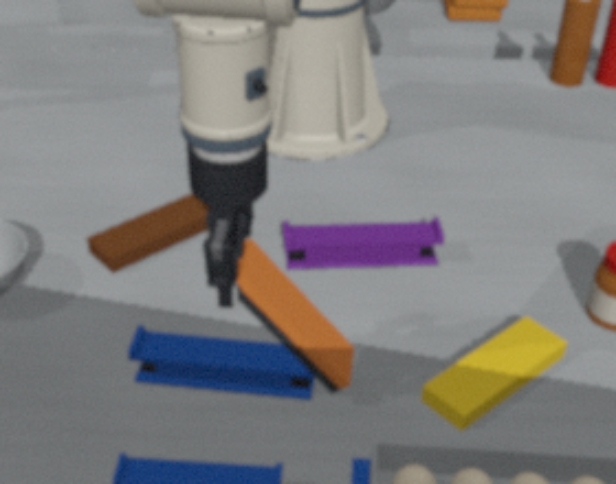

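The stone leans over the +y stop with the orange face up and its low end outside at about (340,380). I rotate it further about the stop edge to about 22°, then lock the grip, lift over the stop and check.

Emit:
{"op": "apply_moves", "data": {
  "deltas": [
    {"claw": 1, "delta_pos": [0, 0, 0], "yaw": 0},
    {"claw": 1, "delta_pos": [-0.35, 0, 0.9], "yaw": 0},
    {"claw": 1, "delta_pos": [-0.35, 0, 0.9], "yaw": 0},
    {"claw": 1, "delta_pos": [-0.3, 0, 1.0], "yaw": 0},
    {"claw": 1, "delta_pos": [0.2, 0, 1.0], "yaw": 0},
    {"claw": 1, "delta_pos": [0.2, 0, 1.0], "yaw": 0},
    {"claw": 1, "delta_pos": [0, 0, 0], "yaw": 0}
  ],
  "grip_force": 25
}}

```text
clock: 14.28
eef_pos: [603.2, -79.1, 254.3]
tcp_rot: [3.141, -0.001, 1.472]
contact_force: [2.9, 6.9, 1.1]
opening: 0.687
grasp_force: 78.6
```

Emit:
{"op": "apply_moves", "data": {
  "deltas": [
    {"claw": 1, "delta_pos": [0, 0, 0], "yaw": 0},
    {"claw": 1, "delta_pos": [0, 0, 0], "yaw": 0},
    {"claw": 1, "delta_pos": [0, 0, -1.5], "yaw": 0},
    {"claw": 1, "delta_pos": [0, 0, -1.5], "yaw": 0},
    {"claw": 1, "delta_pos": [0, 0, -1.5], "yaw": 0},
    {"claw": 1, "delta_pos": [0, 0, 0], "yaw": 0}
  ],
  "grip_force": 80
}}

```text
clock: 15.02
eef_pos: [603.4, -79.5, 301.8]
tcp_rot: [3.139, 0.0, 1.473]
contact_force: [0.9, 0.5, -5.6]
opening: 0.689
grasp_force: 87.0
```

```bash
cat >> st.py <<'E'
# orange face plane fit and side profile
m=(hsv[...,0]<18)&(hsv[...,1]>140)&(abs(t)<22)&(abs(S)<320)&(z>3)&(z<s['eef_pos'][2]-100)
q=np.c_[S[m],z[m]]
for _ in range(4):
    c=np.polyfit(q[:,0],q[:,1],1);e=abs(np.polyval(c,q[:,0])-q[:,1]);q=q[e<max(3,1.5*np.median(e))]
print('face slope deg',np.degrees(np.arctan(c[0])),'s',q[:,0].min(),q[:,0].max(),'z',q[:,1].min(),q[:,1].max(),len(q))
E
python3 st.py s9
```

```text
{'clock': np.float64(15.02), 'eef_pos': array([603.42, -79.49, 301.76]), 'contact_force': array([ 0.9 ,  0.46, -5.59]), 'opening': np.float64(0.69), 'grasp_force': np.float64(86.98)}
tcp s,t 6.242573171716264 2.0040502429955187
orange 1421 [[6.0, 168.0], [149.0, 61.0], [160.0, 75.0], [17.0, 182.0]] t [-22.6  34. ]
dark 208 [[-120.0, 28.0], [14.0, -92.0], [151.0, 62.0], [17.0, 182.0]] t [-25.2  34.6]
face slope deg -36.46052163703772 s 15.60284250637501 158.1635751198696 z 72.5612267024701 179.068627255685 830
```

View pics/s9.png

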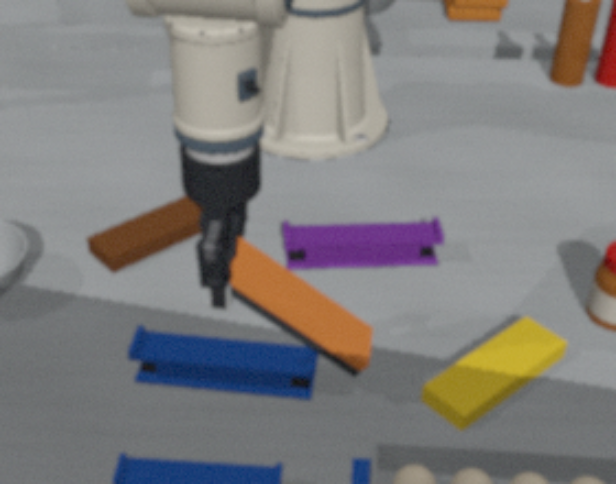

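```bash
cat > pl.py <<'E'
from h import *
s=r.sense();a=np.deg2rad(84.2);U=np.array([np.cos(a),np.sin(a)]);V=np.array([U[1],-U[0]]);H=np.array([600.8,-85.5])
g=np.array([(s['eef_pos'][:2]-H)@U,s['eef_pos'][2]-155]);print('grasp',g,s['contact_force'],s['grasp_force'],s['clock'])
for n in("scene","top"):
    f=r.grab_frame(n);T=cam(f);u,v=np.meshgrid(np.arange(512),np.arange(384))
    P=depthpts(f,np.c_[u.ravel(),v.ravel()],T).reshape(384,512,3)
    S=(P[...,:2]-H)@U;t=(P[...,:2]-H)@V;z=P[...,2];hsv=cv2.cvtColor(f['img'],cv2.COLOR_BGR2HSV)
    m=(hsv[...,0]<18)&(hsv[...,1]>140)&(abs(t)<45)&(abs(S)<320)&(z>3)&(z<s['eef_pos'][2]-100)
    l=cv2.connectedComponentsWithStats(m.astype(np.uint8));m=l[1]==1+np.argmax(l[2][1:,4])
    q=np.c_[S[m],t[m],z[m]]
    for _ in range(8):
        A=np.c_[q[:,0],q[:,1],np.ones(len(q))];c=np.linalg.lstsq(A,q[:,2],rcond=None)[0];e=abs(A@c-q[:,2]);q=q[e<max(2.5,2*np.median(e))]
    gm=np.arctan(c[0]);nn=np.array([-np.sin(gm),np.cos(gm)])
    R=cv2.minAreaRect(np.c_[q[:,0]/np.cos(gm),q[:,1]].astype(np.float32))
    print(n,len(q),'slope',np.degrees(gm),'cross',np.degrees(np.arctan(c[1])),'s',np.percentile(q[:,0],[.5,99.5]),'z at s ends',np.polyval([c[0],c[2]],np.percentile(q[:,0],[.5,99.5])),'t',np.percentile(q[:,1],[1,99]),'normal dist of face from grasp',(np.array([0,c[2]])-g)@nn,R)
E
python3 pl.py
```

```text
grasp [  6.3057562 145.8991543] [ 0.05366752  0.02828049 -5.91112488] 86.94204211235046 15.075
scene 981 slope -36.13790985063706 cross -1.2495501100439181 s [ 17.10183411 157.82805565] z at s ends [176.62506678  73.86304813] t [-24.12623148  32.78390947] normal dist of face from grasp 31.181022801650123 ((108.19244384765625, 3.9683799743652344), (176.09649658203125, 60.161861419677734), 0.24950934946537018)
top 603 slope -36.10372091379296 cross 0.5895945607357392 s [ 80.98151861 160.06443256] z at s ends [130.10528041  72.42916052] t [-27.70947846  31.39718271] normal dist of face from grasp 31.24191957243836 ((149.1663360595703, 2.3038768768310547), (98.95787048339844, 60.365745544433594), 0.44006627798080444)
```

Two views agree: slope 36°, and the low bottom corner is at about s=146, z=52 in holder terms. I move it back over the deck inside the stop.

Emit:
{"op": "apply_moves", "data": {
  "deltas": [
    {"claw": 1, "delta_pos": [0, 0, -1.0], "yaw": 0},
    {"claw": 1, "delta_pos": [-1.5, 0, 0], "yaw": 0},
    {"claw": 1, "delta_pos": [-2.0, -0.1, 0], "yaw": 0},
    {"claw": 1, "delta_pos": [-2.0, 0, 0], "yaw": 0},
    {"claw": 1, "delta_pos": [-1.5, 0, 0], "yaw": 0},
    {"claw": 1, "delta_pos": [0, 0, 1.0], "yaw": 0},
    {"claw": 1, "delta_pos": [0, 0, 0.6], "yaw": 0},
    {"claw": 1, "delta_pos": [0, 0, 0], "yaw": 0}
  ]
}}

```text
clock: 16.18
eef_pos: [594.8, -148.2, 293.2]
tcp_rot: [-3.14, -0.0, 1.473]
contact_force: [-0.3, 0.3, -5.6]
opening: 0.69
grasp_force: 87.1
```

```bash
python3 pl.py
```

```text
grasp [-62.97007675 138.1574462 ] [-0.29398518  0.32648422 -5.63360468] 87.07579135894775 16.175
scene 1042 slope -36.08501355920593 cross -1.0161969944459681 s [-53.22673025  88.71330607] z at s ends [169.78340953  66.33581208] t [-27.64031114  30.61467652] normal dist of face from grasp 31.297016411897648 ((22.243148803710938, 0.27498435974121094), (178.6850128173828, 61.612327575683594), 0.2972587049007416)
top 889 slope -36.24288439097398 cross 0.613724329861295 s [-19.52804164  90.33261896] z at s ends [146.70939777  66.17720564] t [-28.59340735  30.30121833] normal dist of face from grasp 32.580646616527154 ((43.59149169921875, 1.0172042846679688), (140.38783264160156, 60.475128173828125), 0.23363445699214935)
```

Emit:
{"op": "apply_moves", "data": {
  "deltas": [
    {"claw": 1, "delta_pos": [0, 0, 0.6], "yaw": 0},
    {"claw": 1, "delta_pos": [0, 0, 0], "yaw": 0},
    {"claw": 1, "delta_pos": [-0.4, 0, 0.9], "yaw": 0},
    {"claw": 1, "delta_pos": [-0.4, 0, 1.0], "yaw": 0},
    {"claw": 1, "delta_pos": [-0.2, 0, 1.1], "yaw": 0},
    {"claw": 1, "delta_pos": [0, 0, 0], "yaw": 0}
  ],
  "grip_force": 25
}}

```text
clock: 17.02
eef_pos: [594.6, -160.0, 258.5]
tcp_rot: [3.14, 0.001, 1.472]
contact_force: [-0.9, -5.4, 3.2]
opening: 0.688
grasp_force: 92.6
```

```bash
python3 pl.py
```

```text
grasp [-74.78196969 103.50470191] [-0.93939189 -5.40524259  3.2011471 ] 92.58469462394714 17.025
scene 1099 slope -24.902599884060226 cross -1.1971818408178865 s [-67.5593322   89.32352838] z at s ends [135.41345881  62.58220665] t [-26.07080738  33.00313735] normal dist of face from grasp 31.983323614859465 ((10.469963073730469, 3.945993423461914), (178.98231506347656, 63.24489212036133), 1.6241670846939087)
top 1008 slope -24.805085201083898 cross 0.4461914035877268 s [-33.38570878  91.92447253] z at s ends [120.30501323  62.39008382] t [-26.41541248  31.84431508] normal dist of face from grasp 32.61740175228172 ((31.965389251708984, 3.041658401489258), (140.5155487060547, 60.71150207519531), 0.134842187166214)
```

Emit:
{"op": "apply_moves", "data": {
  "deltas": [
    {"claw": 1, "delta_pos": [-0.2, -0.1, 1.1], "yaw": 0},
    {"claw": 1, "delta_pos": [-0.2, -0.1, 1.1], "yaw": 0},
    {"claw": 1, "delta_pos": [-0.2, 0, 1.2], "yaw": 0},
    {"claw": 1, "delta_pos": [0.1, 0, 1.2], "yaw": 0},
    {"claw": 1, "delta_pos": [0.1, 0, 1.2], "yaw": 0},
    {"claw": 1, "delta_pos": [0, 0, 0.6], "yaw": 0},
    {"claw": 1, "delta_pos": [0, 0, 0], "yaw": 0}
  ]
}}

```text
clock: 18.0
eef_pos: [592.1, -162.9, 194.1]
tcp_rot: [3.141, 0.0, 1.472]
contact_force: [0.0, -3.7, 1.0]
opening: 0.688
grasp_force: 103.1
```

```bash
python3 pl.py
```

```text
grasp [-77.89265409  39.08153336] [ 0.04400106 -3.71291236  0.9588072 ] 103.08870077133179 18.0
scene 1051 slope -2.7282240727747884 cross -1.1040412287512649 s [-70.40631589  93.73056376] z at s ends [71.60902769 63.78749291] t [-27.65905458  32.07778049] normal dist of face from grasp 32.846964482196526 ((10.192802429199219, 1.8968429565429688), (169.04441833496094, 62.7989387512207), 1.6831035614013672)
top 939 slope -2.861686705562126 cross 0.5137428838543666 s [-34.4496969   94.48062908] z at s ends [70.7204764 64.275581 ] t [-27.95389625  30.64084234] normal dist of face from grasp 33.76838181390517 ((29.703533172607422, 1.2985763549804688), (131.020751953125, 60.09376907348633), 0.8474202156066895)
```

Emit:
{"op": "apply_moves", "data": {
  "deltas": [
    {"claw": 1, "delta_pos": [-0.2, 0, 0.5], "yaw": 0},
    {"claw": 1, "delta_pos": [-0.2, 0, 0.35], "yaw": 0},
    {"claw": 1, "delta_pos": [0, 0, 0.05], "yaw": 0},
    {"claw": 1, "delta_pos": [0, 0, 0], "yaw": 0}
  ]
}}

```text
clock: 18.6
eef_pos: [591.5, -165.5, 186.0]
tcp_rot: [3.142, -0.002, 1.472]
contact_force: [-2.7, 8.1, 12.6]
opening: 0.69
grasp_force: 103.9
```

```bash
python3 pl.py
```

```text
grasp [-80.48097582  31.02217491] [-2.72642611  8.08530707 12.59724453] 103.85605216026306 18.6
scene 1041 slope -0.04429327562275826 cross -0.8211524391918661 s [-73.12634093  91.15534896] z at s ends [63.96506071 63.8380605 ] t [-28.54985643  31.2095134 ] normal dist of face from grasp 32.94856154911544 ((7.604217529296875, 1.7589302062988281), (168.61441040039062, 62.93878936767578), 2.2336952686309814)
top 950 slope -0.03890762589823386 cross 0.5578308093211075 s [-37.54995674  91.31202128] z at s ends [64.29189749 64.20439167] t [-28.48934377  30.24656164] normal dist of face from grasp 33.29886791159717 ((26.754913330078125, 1.0851001739501953), (130.9235076904297, 60.24292755126953), 1.4854201078414917)
```

Flat at z=64 mm and centred to about 1.5 mm. I release gently and retreat upward.

Emit:
{"op": "apply_moves", "data": {
  "deltas": [
    {"claw": 0.2, "delta_pos": [0, 0, 0], "yaw": 0},
    {"claw": -0.4, "delta_pos": [0, 0, 0], "yaw": 0},
    {"claw": -0.7, "delta_pos": [0, 0, 0], "yaw": 0},
    {"claw": -1, "delta_pos": [0, 0, 0], "yaw": 0},
    {"claw": -1, "delta_pos": [0, 0, 0], "yaw": 0},
    {"claw": -1, "delta_pos": [0, 0, 0], "yaw": 0}
  ]
}}

```text
clock: 19.45
eef_pos: [591.2, -166.6, 185.0]
tcp_rot: [-3.141, 0.0, 1.473]
contact_force: [-0.8, 0.7, 0.6]
opening: 1.001
grasp_force: 0.0
```

Emit:
{"op": "apply_moves", "data": {
  "deltas": [
    {"claw": -1, "delta_pos": [0, 0, -1.0], "yaw": 0},
    {"claw": -1, "delta_pos": [0, 0, -2.0], "yaw": 0},
    {"claw": -1, "delta_pos": [0, 0, -3.0], "yaw": 0},
    {"claw": -1, "delta_pos": [0, 0, -4.0], "yaw": 0},
    {"claw": -1, "delta_pos": [-1, -3.0, -4.0], "yaw": 0},
    {"claw": -1, "delta_pos": [-1, -4.0, -2.0], "yaw": 0},
    {"claw": -1, "delta_pos": [0, -2.0, 0], "yaw": 0},
    {"claw": -1, "delta_pos": [0, 0, 0], "yaw": 0}
  ]
}}

```text
clock: 20.45
eef_pos: [498.9, -177.6, 347.0]
tcp_rot: [3.14, 0.0, 1.472]
contact_force: [0.9, 0.7, -0.0]
opening: 1.003
grasp_force: 0.0
```

```bash
sed -i 's/-100)/-100)\&(z<90)/' pl.py; python3 pl.py; python3 st.py s10 | head -1
```

```text
grasp [-101.92077044  191.96508321] [ 0.91623313  0.69721847 -0.02354683] 0.0 20.45
scene 1123 slope 0.030193751050450978 cross -0.7477104191889401 s [-86.15431742  89.99962816] z at s ends [63.87840117 63.97123085] t [-27.73938063  31.57619899] normal dist of face from grasp -128.094972866671 ((2.2087478637695312, 1.2804737091064453), (178.45986938476562, 61.5236930847168), 0.6693447232246399)
top 1280 slope 0.10966451622074272 cross 0.7043173320217162 s [-84.56179616  90.90851393] z at s ends [64.18258659 64.51843839] t [-29.0149016   29.41242069] normal dist of face from grasp -127.8154877322599 ((2.5461196899414062, 0.3647117614746094), (178.4964599609375, 59.73505783081055), 1.062585473060608)
{'clock': np.float64(20.55), 'eef_pos': array([ 500.42, -177.71,  346.27]), 'contact_force': array([0.9 , 0.22, 0.41]), 'opening': np.float64(1.0), 'grasp_force': np.float64(0.0)}
```

View pics/s10.png

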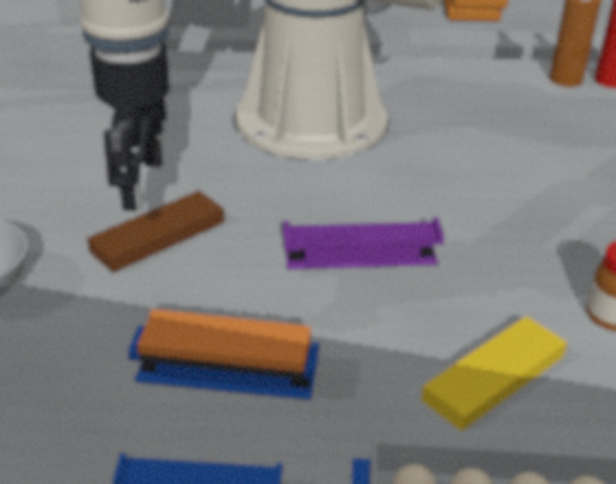

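The picture shows the stone lying flat in the holder at about (225,340) with the orange face up and the gripper clear. It is 2.5 mm off centre along the holder, under 1.5 mm across and about 1° in yaw.

```bash
python3 -c "
from rig import r
print(r.sign_off())"
```

```text
the job is handed in; nothing more can be done
None
```

The stone lies flat in the blue holder with its orange face up, about 2.5 mm off centre along it, 1 mm across and 1° off line; the job is handed in at about 20.6 s, but the sign-off gave no verdict.

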